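# Put the pH pen away in its dock

## Robot

A 7-joint arm with a two-finger parallel gripper is mounted at the origin on the work surface. World frame = base frame: x ahead of the robot, y to its left, z up, the work surface at z = 0. Lengths are in m, angles in rad, forces in N, time in s.
With the tool pointing down it reaches from about 0.4 to 0.85 m from the base axis. Payload 10.4 kg.
Tool frame: the origin (TCP) lies at the very end of the fingers, on their centre line; the grasp point (between the pads) lies 19 mm behind it; z points along the fingers, y is the line along which they close (so a half turn about z gives the same grasp; the last joint's range is limited). The gripper opens to 85 mm and grips with 20 to 120 N. Pads are 22 mm wide; open, the fingers measure 114 mm over their backs; the gripper's body (76 mm by 85 mm) begins 54 mm behind the grasp point. The pads swing forward as they close: fully open they stand 13 mm farther back than shut.
Start: joints at [-1.35, 0.332, -0.065, 1.46, 0.022, 1.35, -0.088], TCP at [0.151, 0.607, 0.231] pointing down, gripper open.
Joint ranges: [-2.6, 2.6], [-0.5, 2.12], [-1.47, 1.34], [0.16, 2.42], [-1.27, 4.41], [0.06, 2.06], [-2.6, 2.6]. Speed limits (rad/s): [2.22, 2.22, 2.79, 2.79, 3.14, 3.14, 3.14].

## Interface

Orientations are given as [roll, pitch, yaw] about the fixed x, y, z axes, in that order (R = Rz(yaw) Ry(pitch) Rx(roll)).
In Python, from workcell import state, vision, ticket gives the robot as it stands.
- The arm moves only by the shell command python3 -m creep 'ROWS' [OPENING] [FORCE]. ROWS is JSON, a list that holds one entry, the list of rows, each a list of 4 numbers: the shift along the tool's x, y, z in m, then the turn about the tool's z in degrees. In form: [[[tx, ty, tz, spin], ...]]. A call has 1 to 10 rows; each row shifts and turns the commanded pose from where the row before left it, along the tool's axes as they then stand; what a row does not reach is not made up. A row lasts 1/8 s, in which the tool goes at most 62.5 mm and 10.7 degrees, less where a joint would pass 70% of its speed; a pose out of reach is approached as far as the arm can. A call is refused whole if a number of a shift passes 0.0625 or a number of a turn 10.7, either way. A call with a gripper value outside its range is refused whole. OPENING is the closure in counts, from 0 (fully open) to 255 (shut), set as the call begins (- or left out, the last holds). The fingers move at their own pace and stop on an object; FORCE is the grip in N (left out, the last holds). Time passes only in rows, so rows that do not move let the fingers close. It gives the time, the measured TCP pose, the force, the opening and the grip force at its end, in the units of the state.
- state(): the state, without advancing time (a new reading comes with each control period).
- vision.camera(name): name is "scene" or "top"; returns the picture (420x560x3 uint8, red, green, blue); there is no depth.
- vision.calibration(name): a dict with "mtx" (3x3 intrinsics, pixels), "dist_coeffs" ([k1, k2, p1, p2, k3] as OpenCV has them; the pictures are not rectified), "R" (3x3) and "t" (3): a world point X has camera coordinates R X + t. Camera axes: x right, y down, z forward; pixel columns grow to the right and rows downward; lengths in m; the calibration is good to about 2 mm. A picture is of the moment at which its call begins. calibration takes no time and is no camera call.
- ticket.finish_job(): hands the job in; it is judged then, once.
The state is a dict: "time_s": time; "qpos": joint angles; "qvel": joint speeds; "joint_torque": joint torques, N m; "eef_pos": TCP position; "tool_rot": TCP orientation; "ft_force": force on the tool from outside, world axes, zero at the start; "torque": the same for the moment, N m; "grip_width": finger opening in m; "finger_force": force on a finger pad.
Only numpy, scipy, OpenCV 4.12 (cv2) and the standard library are available. Lean on these libraries where they do the work, as an engineer would, in place of code of your own. Each camera call takes 0.05 s, during which the arm holds its last target. There are 200 camera calls.

## Task

Put the white pH pen away: take it from the tray and lower it into the two V-shaped saddles of the black dock, with its red cap at the end where the green cover is hinged, and let go only once it lies settled in both grooves. Then swing the green cover fully shut over the red cap. Leave everything else standing where it is.

Things in the scene. Friction and masses are not known exactly. Their poses are not given: they have to be found in the camera images.
- pen_center (a point): centre of the pH pen, a smooth cylinder 28 mm in diameter and 150 mm long, 0.08 to 0.15 kg, lying on the tray and free to roll; white barrel, red cap over the last 34 mm of one end, a black display near the other end. The point lies on its axis, half-way along. Its x axis runs along the pen towards the red cap; its y and z turn as the pen rolls
- pen_cap (a point): point on the pen's axis in the middle of the red cap, 58 mm from pen_center; same axes
- tray: fixed yellow and green tray, 340 (x) x 230 (y) mm, rim 16 mm high and 5 mm thick, inner floor 5 mm above the table; origin at the centre of its underside, z up
- dock: fixed dock: black base plate 200 x 76 x 10 mm; two grey saddles with 90 degree V grooves, each 30 mm long, centred 52 mm either side of the middle, mouth 40 mm across, highest edges 50 mm above the table; 74 mm free between them for fingers, down to the base plate. End walls 164 mm apart inside, 60 mm wide, 68 mm high at the cover end, 44 mm at the other. Origin: centre of underside, axes as dock_seat
- dock_seat (a point): where the pen's centre lies when it is settled in the dock: over the dock's middle, 50 mm above the table. x runs along the grooves towards the end with the cover, y across, z up. 7 mm of spare length at each end of the pen
- cover_hinge (a point): middle of the cover's hinge axis, on top of the dock's end wall, 87 mm along dock_seat's x from the dock's middle and 71 mm above the table; same axes as dock_seat
- cover_edge (a point): middle of the free edge of the green cover, a flat flap 60 mm long from hinge to free edge, 56 mm wide, 4 mm thick, with a small raised lip on the outside of that edge. The cover is stiff enough to stay where it is left and yields to about 1 N at its edge
- cover (a joint): angle of the cover: 0 fully shut (level, lying over the pen's cap end, edge pointing to the dock's middle), 1.57 upright, more when it leans back outwards beyond the dock's end. Starts open at 1.75 to 2.1
- tin: bystander: flat round steel tin, 50 mm across, 22 mm high, standing in the tray; origin at the centre of its underside
- bottle_a: bystander: white bottle with red cap, 68 mm across, 170 mm high, at the left side of the table; origin at the centre of its underside
- bottle_b: bystander: black bottle with white cap, 60 mm across, 160 mm high, at the right side of the table; origin at the centre of its underside
- jar: bystander: small amber glass jar, 48 mm across, 55 mm high, near the table's far side; origin at the centre of its underside
- scale: bystander: black pocket scale, 75 x 125 x 20 mm, on the robot's near left; origin at the centre of its underside
- phone: bystander: phone lying flat, 74 x 150 x 9 mm, on the robot's near right; origin at the centre of its underside
- grinder: bystander: green round herb mill, 56 mm across, 35 mm high, on the robot's near left; origin at the centre of its underside
Mind the look-alikes: they are no part of the job. Of the things that look like the part that bears pen_center, the larger one is meant.

How it is judged:
By the outcome, as a careful person would: the job done as asked, in the order asked, and still so for the second after the job is handed in, with the robot touching nothing.
It also fails if it takes over 48 s, if anything falls off the work surface, if the arm or the gripper's body presses on something with over 40 N, if the wrist force passes 120 N, or if a joint passes its speed limit or range.

## Working session

There is one attempt and no reset: what is moved stays moved. The work goes in short steps, Python scripts to look and compute and a shell command to move; the robot and the scene stay as the last step left them, time stands still between calls to the robot, and variables do not carry over. Pictures are saved under pics/ and viewed, at most 11 in all, crops included, and the job is handed in when it is done.

```bash
mkdir -p pics; ls; python3 - <<'E'
from workcell import state, vision
import cv2
for n in("scene","top"):
    cv2.imwrite(f"pics/{n}0.png",vision.camera(n)[:,:,::-1]); c=vision.calibration(n); print(n,c)
s=state();print(s)
E
```

```text
pics
scene {'mtx': array([[381.04338991,   0.        , 282.33465047],
       [  0.        , 381.04338991, 206.22786888],
       [  0.        ,   0.        ,   1.        ]]), 'dist_coeffs': array([-0.00486939,  0.        ,  0.        ,  0.        ,  0.        ]), 'R': array([[ 0.6562267 ,  0.75442709, -0.01436259],
       [ 0.55014116, -0.49138588, -0.67519229],
       [-0.51644093,  0.43517775, -0.73750193]]), 't': array([-0.34376617, -0.23714005,  1.38699592])}
top {'mtx': array([[467.86064367,   0.        , 270.65215072],
       [  0.        , 467.86064367, 214.38287441],
       [  0.        ,   0.        ,   1.        ]]), 'dist_coeffs': array([-0.1032679,  0.       ,  0.       ,  0.       ,  0.       ]), 'R': array([[ 0.05246587, -0.99860815,  0.00539455],
       [-0.97229605, -0.05231418, -0.22782366],
       [ 0.22778878,  0.00670787, -0.97368746]]), 't': array([-0.01334661,  0.55739252,  1.23800621])}
{'time_s': 0.1, 'qpos': array([-1.34959403,  0.33282157, -0.06469051,  1.460785  ,  0.02162772,
        1.34993068, -0.08853741]), 'qvel': array([ 2.95903519e-03,  7.45546576e-05,  4.37567254e-04, -1.39684633e-03,
        2.27890822e-03, -1.70735275e-04,  3.45249092e-04]), 'joint_torque': array([ 6.87637094e-04, -6.26742983e+01,  4.86522610e-02, -3.92428243e+01,
        1.63470057e-02,  6.93818321e-03, -2.61454346e-06]), 'eef_pos': array([0.15081215, 0.60620847, 0.23062197]), 'tool_rot': array([-3.14034710e+00,  8.48645403e-05,  2.89776782e+00]), 'ft_force': array([-0.64027051,  0.04332842,  1.3694753 ]), 'torque': array([ 0.02032291, -0.01021636,  0.02313639]), 'finger_force': 0.0, 'grip_width': 0.08531702895290819}
```

View pics/scene0.png

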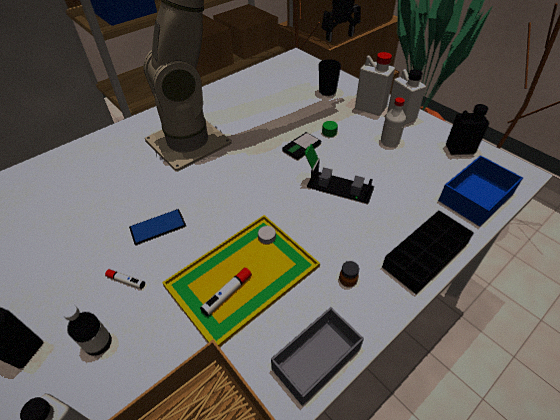

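View pics/top0.png

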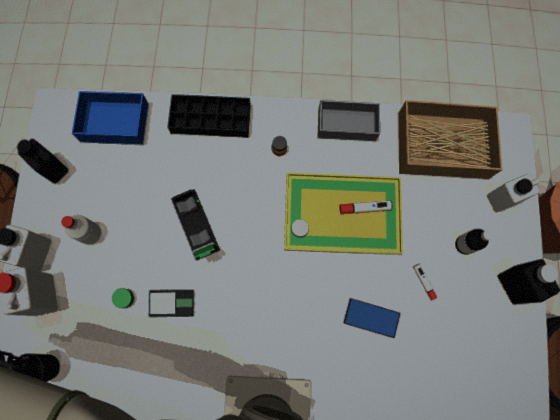

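The top view shows the pen in the tray, with its red cap at (345,209) and its tail at (391,205), and the tin at (300,228). The dock runs from (185,192) to (207,258), with the green cover at the near end (205,253). The small pen at (425,282) is the look-alike.

```bash
cat > h.py <<'E'
import numpy as np, cv2
from workcell import state, vision
def bp(n,px,z):
    c=vision.calibration(n); u=cv2.undistortPoints(np.array([[px]],float),c["mtx"],c["dist_coeffs"])[0,0]
    R,t=np.array(c["R"]),np.array(c["t"]); C=-R.T@t; d=R.T@np.array([*u,1]); return C+d*(z-C[2])/d[2]
def pj(n,X):
    c=vision.calibration(n); return cv2.projectPoints(np.array(X,float).reshape(-1,3),cv2.Rodrigues(c["R"])[0],c["t"],c["mtx"],c["dist_coeffs"])[0][:,0]
def red(n,box,im):
    x0,y0,x1,y1=box; h=cv2.cvtColor(im,cv2.COLOR_RGB2HSV)[y0:y1,x0:x1]
    m=((h[...,0]<8)|(h[...,0]>172))&(h[...,1]>140)&(h[...,2]>70); y,x=np.nonzero(m); return (x.mean()+x0,y.mean()+y0),len(x)
E
python3 - <<'E'
from h import *
a=cv2.imread("pics/top0.png");b=cv2.imread("pics/scene0.png")
cr=lambda i,x,y,w,h:cv2.resize(i[y:y+h,x:x+w],(400,300),interpolation=cv2.INTER_CUBIC)
cv2.imwrite("pics/c1.png",np.vstack([np.hstack([cr(a,150,180,112,84),cr(a,320,180,80,60)]),np.hstack([cr(b,290,135,96,72),cr(b,190,255,80,60)])]))
for n,i,bx in(("top",a,(330,195,360,220)),("scene",b,(225,262,260,290))):
    p,k=red(n,bx,i[:,:,::-1].copy());print(n,p,k,bp(n,p,.019))
E
```

```text
top (np.float64(346.4190476190476), np.float64(208.13333333333333)) 105 [ 0.59835432 -0.20207918  0.019     ]
scene (np.float64(243.51260504201682), np.float64(274.14285714285717)) 119 [ 0.59705272 -0.19561803  0.019     ]
```

View pics/c1.png

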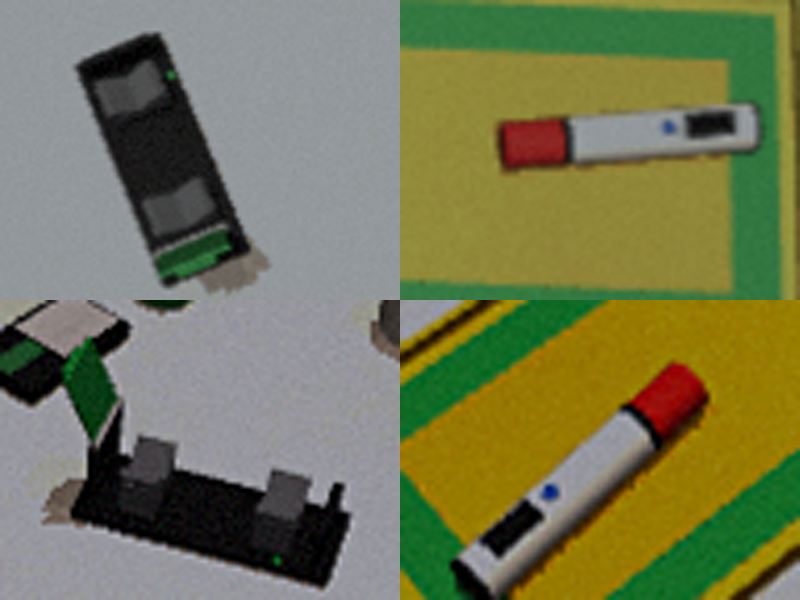

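```bash
cat > dk.py <<'E'
from h import *
def T(p,c): x,y,a=p; c=np.array(c,float); return np.c_[x+c[:,0]*np.cos(a)-c[:,1]*np.sin(a),y+c[:,0]*np.sin(a)+c[:,1]*np.cos(a),c[:,2]]
def box(x0,x1,y0,y1,z0,z1): return [(x,y,z) for x in(x0,x1) for y in(y0,y1) for z in(z0,z1)]
def model(th):
    B=[box(-.1,.1,-.038,.038,0,.01),box(-.067,-.037,-.02,.02,.05,.05),box(.037,.067,-.02,.02,.05,.05),box(-.092,-.082,-.03,.03,.01,.044)]
    c,s=np.cos(th),np.sin(th); B.append([(.087-r*c,w,.071+r*s) for r in(0,.06) for w in(-.028,.028)]); return B
def draw(n,im,p,th,o,w,h,S):
    out=cv2.resize(im[o[1]:o[1]+h,o[0]:o[0]+w],None,fx=S,fy=S,interpolation=cv2.INTER_CUBIC)
    for b,col in zip(model(th),[(0,255,255),(255,0,255),(255,255,0),(0,128,255),(0,0,255)]):
        q=((pj(n,T(p,b))-o+.5)*S).astype(np.int32); cv2.polylines(out,[cv2.convexHull(q)],True,col,1)
    return out
E
python3 - <<'E'
from dk import *
from scipy.optimize import least_squares
obs=[("scene",(-.1,.038,0),(325,287)),("scene",(-.1,.038,.0),(325,287)),("scene",(-.1,-.038,.01),(350,215)),("scene",(.1,.038,0),(73,217)),]
tp=[((.1,-.038,0),(248,250)),((-.052,0,.04),(131,88)),((.052,0,.04),(180,208))]
L=[]
for n,m,q in obs: L.append((n,m,np.array(q)/4.167+(290,135)))
for m,q in tp: L.append(("top",m,np.array(q)/3.571+(150,180)))
for n in("scene","top"):print(n,bp(n,(193.5,221.4),.04) if n=="top" else '')
best=None
for a0 in np.arange(-3,3,.5):
    r=least_squares(lambda p:np.concatenate([(pj(n,T(p,[m]))[0]-q) for n,m,q in L]),(.55,.15,a0))
    if best is None or r.cost<best.cost:best=r
p=best.x;print(p,best.cost,best.fun.round(1))
a=cv2.imread("pics/top0.png");b=cv2.imread("pics/scene0.png")
v=np.hstack([draw("top",a,p,1.9,(150,180),100,100,4),draw("scene",b,p,1.9,(290,125),100,100,4)]);cv2.imwrite("pics/c2.png",v)
for n,e,f in(("top",(340,209.4),(391.6,205.2)),("scene",(248.4,272.),(204.4,311.))):
    E,F=bp(n,e,.019),bp(n,f,.019);print(n,E,F,(E+F)/2,np.linalg.norm(E-F),np.arctan2(*(E-F)[[1,0]]))
print(bp("top",(300,228),.022))
E
```

```text
scene 
top [0.53088896 0.23360029 0.04      ]
[ 0.53932515  0.22175131 -2.47808847] 178.554498742809 [  2.   -0.5   2.   -0.5  -2.6  -2.6  -2.2   8.  -11.6   7.    1.4  -0.5
   7.5  -4.7]
top [ 0.59355205 -0.18343618  0.019     ] [ 0.61442933 -0.33481955  0.019     ] [ 0.60399069 -0.25912786  0.019     ] 0.15281618144248654 1.7078418854634467
scene [ 0.60027387 -0.18225124  0.019     ] [ 0.61717112 -0.32806061  0.019     ] [ 0.6087225  -0.25515593  0.019     ] 0.14678518337219876 1.686167619522185
[ 0.53180099 -0.06934775  0.022     ]
```

View pics/c2.png

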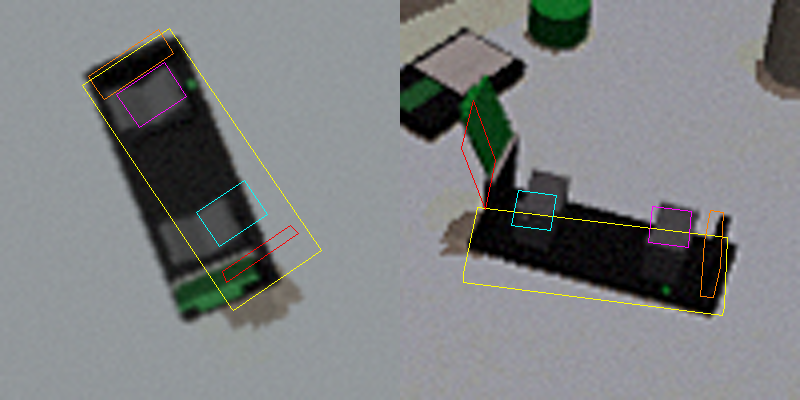

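```bash
python3 - <<'E'
from dk import *
from scipy.optimize import least_squares
L=[("scene",(-.1,.038,0),(320,315)),("scene",(-.1,-.038,.01),(335,245)),("scene",(.1,.038,0),(67,252)),
("top",(.1,.038,.01),(277,278)),("top",(-.052,0,.043),(147,98)),("top",(.052,0,.043),(202,233)),("top",(-.092,-.03,.044),(88,77)),("top",(-.092,.03,.044),(170,38))]
L=[(n,m,np.array(q)/4+((290,125) if n=="scene" else (150,180))) for n,m,q in L]
r=least_squares(lambda p:np.concatenate([(pj(n,T(p,[m]))[0]-q) for n,m,q in L]),(.54,.22,-2.7),loss='soft_l1')
p=r.x;print(p,r.cost,r.fun.round(1))
np.save("p.npy",p)
a=cv2.imread("pics/top0.png");b=cv2.imread("pics/scene0.png")
v=np.hstack([draw("top",a,p,1.9,(150,180),100,100,4),draw("scene",b,p,1.9,(290,125),100,100,4)]);cv2.imwrite("pics/c3.png",v)
E
```

```text
[ 0.53127018  0.23379016 -2.67569031] 7.208616570020812 [-2.8  0.3 -0.3 -0.7 -1.2 -0.8  1.   0.2 -0.1  0.2 -0.4 -0.6 -0.2 -2.9
 -1.3 -1.3]
```

View pics/c3.png

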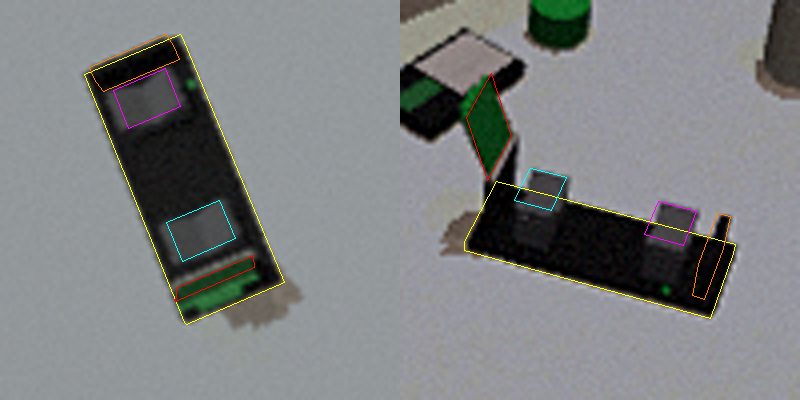

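The overlay fits the dock in both views. dock_seat is about (0.531, 0.234, 0.05) with yaw -2.676. The pen centre is about (0.606, -0.257, 0.019) with yaw about 1.70, and its measured length of 0.147–0.153 m matches the stated 0.150 m. Next I go above the pen.

```bash
cat > d.py <<'E'
import sys; from h import *
from scipy.spatial.transform import Rotation as Ro
x,y,z,yaw=map(float,sys.argv[1:5]); s=state(); R=Ro.from_euler('xyz',s["tool_rot"]); R=R.as_matrix()
R1=Ro.from_euler('xyz',[np.pi,0,yaw]).as_matrix(); d=np.array([x,y,z])-s["eef_pos"]
w=np.arctan2(R[1,0],R[0,0]); print("before spin",(R.T@d).round(4),"after spin",(R1.T@d).round(4),"spin",np.degrees((w-yaw+np.pi)%(2*np.pi)-np.pi).round(2),s["tool_rot"].round(3),s["eef_pos"].round(4),s["time_s"],"q7",s["qpos"][6].round(2),s["grip_width"].round(4),s["finger_force"],s["ft_force"].round(1))
E
python3 -m creep '[[[-0.0361,-0.0404,0.0015,0],[-0.0361,-0.0404,0.0015,0],[-0.0361,-0.0404,0.0015,0],[-0.0361,-0.0404,0.0015,0],[-0.0361,-0.0404,0.0015,0],[-0.0361,-0.0404,0.0015,0],[-0.0361,-0.0404,0.0015,0],[-0.0361,-0.0404,0.0015,0],[-0.0361,-0.0404,0.0015,0]]]' 0 40
python3 -m creep '[[[-0.0361,-0.0404,0.0015,0],[-0.0361,-0.0404,0.0015,0],[-0.0361,-0.0404,0.0015,0],[-0.0361,-0.0404,0.0015,0],[-0.0361,-0.0404,0.0015,0],[-0.0361,-0.0404,0.0015,0],[-0.0361,-0.0404,0.0015,0],[-0.0361,-0.0404,0.0015,0],[-0.0361,-0.0404,0.0015,0]]]'
python3 -m creep '[[[0,0,0,10],[0,0,0,10],[0,0,0,10],[0,0,0,10],[0,0,0,10],[0,0,0,10],[0,0,0,8.6],[0,0,0,0]]]'
python3 d.py 0.606 -0.257 0.1 1.70
```

```text
time_s: 1.23
eef_pos: [0.3788, 0.1735, 0.2177]
tool_rot: [3.141, -0.0, 2.898]
ft_force: [0.2, 1.2, 0.8]
grip_width: 0.0851
finger_force: 0.0
time_s: 2.35
eef_pos: [0.6067, -0.2571, 0.2036]
tool_rot: [3.141, -0.001, 2.899]
ft_force: [0.4, 1.4, 0.5]
grip_width: 0.0854
finger_force: 0.0
time_s: 3.35
eef_pos: [0.6058, -0.2558, 0.2037]
tool_rot: [-3.141, -0.0, 1.702]
ft_force: [0.1, -0.6, -0.3]
grip_width: 0.0856
finger_force: 0.0Traceback (most recent call last):
  File "d.py", line 5, in <module>
    w=np.arctan2(R[1,0],R[0,0]); print("before spin",(R.T@d).round(4),"after spin",(R1.T@d).round(4),"spin",np.degrees((w-yaw+np.pi)%(2*np.pi)-np.pi).round(2),s["tool_rot"].round(3),s["eef_pos"].round(4),s["time_s"],"q7",s["qpos"][6].round(2),s["grip_width"].round(4),s["finger_force"],s["ft_force"].round(1))
                                                                                                                                                                                                                                                   ^^^^^^^^^^^^^^^^^^^^^
AttributeError: 'float' object has no attribute 'round'
```

```bash
sed -i 's/s\["grip_width"\].round(4)/s["grip_width"]/' d.py
python3 -m creep '[[[0,0,0.05,0],[0,0,0.05,0],[0,0,0.05,0],[0,0,0.03,0],[0,0,0.016,0],[0,0,0,0]]]'
python3 -m creep '[[[0,0,0,0],[0,0,0,0],[0,0,0,0],[0,0,0,0],[0,0,0,0],[0,0,0,0],[0,0,0,0],[0,0,0,0]]]' 200 40
python3 - <<'E'
from h import *
a=vision.camera("top")[:,:,::-1];b=vision.camera("scene")[:,:,::-1]
cv2.imwrite("pics/g1.png",np.hstack([cv2.resize(a[150:270,280:400],(400,400)),cv2.resize(b[220:340,160:280],(400,400))]))
E
```

```text
time_s: 4.1
eef_pos: [0.6056, -0.2559, 0.0078]
tool_rot: [-3.141, -0.001, 1.702]
ft_force: [0.6, -0.3, -0.3]
grip_width: 0.0852
finger_force: 0.0
time_s: 5.1
eef_pos: [0.6062, -0.2561, 0.0091]
tool_rot: [3.141, 0.0, 1.701]
ft_force: [-1.7, 1.4, 6.1]
grip_width: 0.0263
finger_force: 39.1
```

View pics/g1.png

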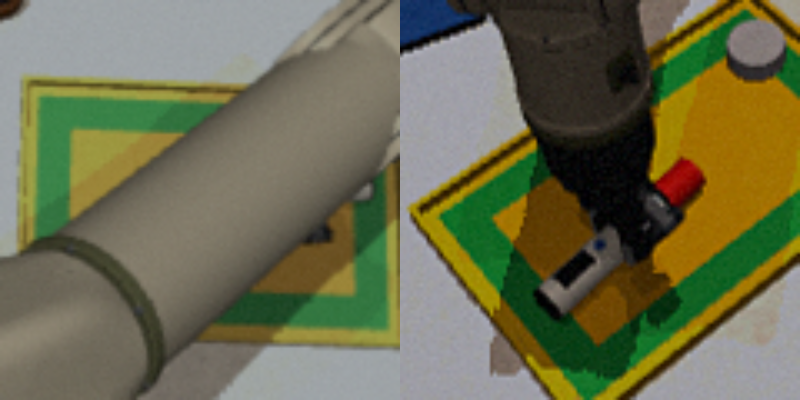

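Gripped at 39 N. The scene view shows the pen centred between the fingers, with the red cap at about (248,270). Next I lift it and carry it over the dock.

```bash

python3 -m creep '[[[0,0,-0.02,0],[0,0,-0.04,0],[0,0,-0.05,0],[0,0,-0.06,0],[0,0,0,0]]]'
python3 -m creep '[[[0.0551,-0.0012,0,0],[0.0551,-0.0012,0,0],[0.0551,-0.0012,0,0],[0.0551,-0.0012,0,0],[0.0551,-0.0012,0,0],[0.0551,-0.0012,0,0],[0.0551,-0.0012,0,0],[0.0551,-0.0012,0,0],[0.0551,-0.0012,0,0]]]'
python3 -m creep '[[[0,0,0,-10],[0,0,0,-10],[0,0,0,-10],[0,0,0,-10],[0,0,0,-10],[0,0,0,-10],[0,0,0,-10],[0,0,0,-10],[0,0,0,-10]]]'
python3 -m creep '[[[0,0,0,-10],[0,0,0,-9.2],[0,0,0,0],[0,0,0,0]]]'
python3 d.py 0.531 0.234 0.12 -2.676
python3 - <<'E'
from h import *
a=vision.camera("top")[:,:,::-1];b=vision.camera("scene")[:,:,::-1]
cv2.imwrite("pics/g2.png",np.hstack([cv2.resize(a[160:280,130:250],(400,400)),cv2.resize(b[90:210,280:400],(400,400))]))
E
```

```text
time_s: 5.82
eef_pos: [0.6075, -0.2578, 0.1844]
tool_rot: [3.134, 0.004, 1.7]
ft_force: [0.2, -0.6, -2.4]
grip_width: 0.0267
finger_force: 39.9
time_s: 6.95
eef_pos: [0.5302, 0.236, 0.1784]
tool_rot: [-3.141, -0.001, 1.7]
ft_force: [0.8, 0.4, -1.2]
grip_width: 0.0263
finger_force: 39.8
time_s: 8.07
eef_pos: [0.5307, 0.2339, 0.1782]
tool_rot: [-3.141, -0.001, -3.007]
ft_force: [-0.5, -0.3, -0.7]
grip_width: 0.0262
finger_force: 39.9
time_s: 8.57
eef_pos: [0.5309, 0.2341, 0.1783]
tool_rot: [3.142, -0.0, -2.681]
ft_force: [0.9, 0.3, -1.4]
grip_width: 0.0265
finger_force: 39.9
before spin [-0.     -0.0002  0.0583] after spin [ 0.     -0.0002  0.0583] spin -0.26 [ 3.142 -0.    -2.681] [0.5309 0.2341 0.1783] 8.575 q7 1.72 0.026498539453910112 39.87561643123627 [ 0.9  0.3 -1.4]
```

View pics/g2.png

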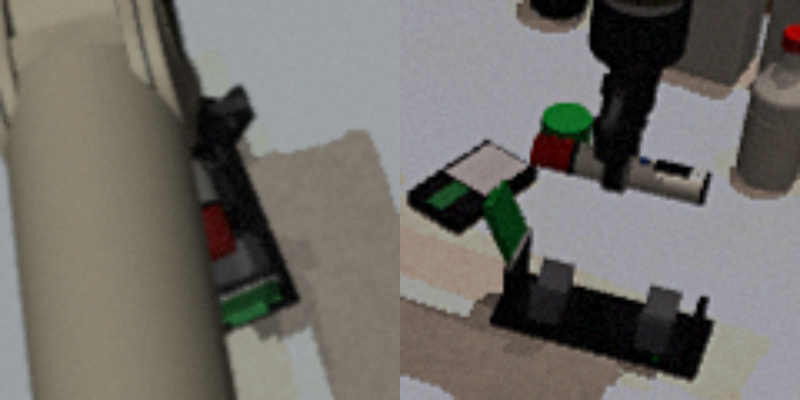

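```bash

python3 - <<'E'
from h import *
x=np.array([np.cos(-2.681),np.sin(-2.681),0]);c=np.array([.5309,.2341,.1883])
im=cv2.imread("pics/g2.png")
q=pj("scene",[c+.075*x,c+.041*x,c-.075*x]);print(q)
w=((q-(280,90)+.5)*3.333).round();print(w+(400,0))
for px in((320.5,135.6),(371.5,146.4)):
  P=bp("scene",px,.1883); print(P,(P-c)@x)
E
```

```text
[[320.32370949 133.99171027]
 [331.64442213 136.65497001]
 [371.73516579 146.09246734]]
[[536. 148.]
 [574. 157.]
 [707. 189.]]
[0.46941515 0.19580009 0.1883    ] 0.07210097411646979
[0.59852602 0.26590999 0.1883    ] -0.07471753684874602
```

The pen's ends match the prediction to within about 1.5 px, so it is centred over the dock to about 1 mm. Now I lower it.

```bash

python3 -m creep '[[[0,0,0.04,0],[0,0,0.04,0],[0,0,0.03,0],[0,0,0.015,0],[0,0,0.003,0],[0,0,0,0],[0,0,0,0]]]'
python3 -m creep '[[[0,0,0.004,0],[0,0,0.002,0],[0,0,0,0]]]'
python3 -m creep '[[[0,0,0.002,0],[0,0,0,0]]]'
python3 - <<'E'
from h import *
b=vision.camera("scene")[:,:,::-1]
cv2.imwrite("pics/g3.png",cv2.resize(b[110:210,280:400],(720,600),interpolation=cv2.INTER_CUBIC))
E
```

```text
time_s: 9.55
eef_pos: [0.5317, 0.2347, 0.0514]
tool_rot: [3.141, 0.002, -2.677]
ft_force: [0.2, 0.4, -1.2]
grip_width: 0.0267
finger_force: 39.9
time_s: 9.93
eef_pos: [0.5309, 0.2343, 0.0441]
tool_rot: [3.142, -0.0, -2.677]
ft_force: [-0.0, -0.0, -1.1]
grip_width: 0.027
finger_force: 39.9
time_s: 10.18
eef_pos: [0.531, 0.2343, 0.0422]
tool_rot: [3.142, -0.0, -2.677]
ft_force: [0.2, 0.9, -1.4]
grip_width: 0.0264
finger_force: 39.9
```

View pics/g3.png

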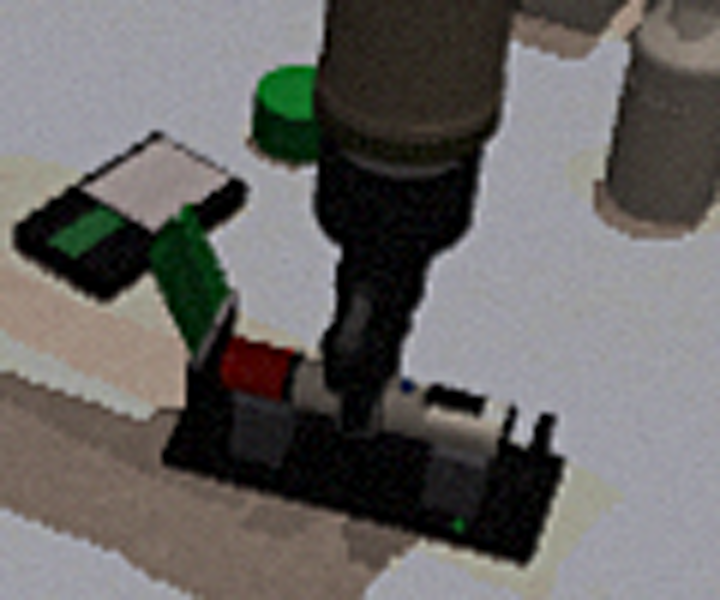

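The pen lies between the end walls, its cap at (258,368) slightly nearer the hinge wall. I'll shift it 2 mm back and press down gently until it makes contact.

```bash

python3 -m creep '[[[-0.002,0,0.0015,0],[0,0,0,0]]]'
python3 -m creep '[[[0,0,0.0015,0],[0,0,0,0]]]'
python3 -m creep '[[[0,0,0.0015,0],[0,0,0,0]]]'

```

```text
time_s: 10.48
eef_pos: [0.5325, 0.2362, 0.0409]
tool_rot: [3.14, -0.0, -2.676]
ft_force: [-4.5, 2.9, 2.6]
grip_width: 0.0269
finger_force: 40.3
time_s: 10.72
eef_pos: [0.5326, 0.2369, 0.0403]
tool_rot: [3.139, 0.001, -2.676]
ft_force: [-7.7, 3.7, 12.5]
grip_width: 0.0269
finger_force: 41.3
time_s: 10.98
eef_pos: [0.5326, 0.237, 0.04]
tool_rot: [3.138, 0.001, -2.676]
ft_force: [-13.7, 1.8, 26.5]
grip_width: 0.0267
finger_force: 42.9
```

```bash

python3 -m creep '[[[0,0.002,-0.003,0],[0,0,0,0],[0,0,0.0015,0],[0,0,0,0]]]'
python3 -m creep '[[[0,0,0.0015,0],[0,0,0,0]]]'

```

```text
time_s: 11.48
eef_pos: [0.5322, 0.2369, 0.0401]
tool_rot: [3.141, 0.0, -2.677]
ft_force: [-5.8, -1.1, 13.4]
grip_width: 0.0265
finger_force: 41.5
time_s: 11.72
eef_pos: [0.5323, 0.2369, 0.04]
tool_rot: [3.14, 0.0, -2.677]
ft_force: [-13.4, -3.8, 30.4]
grip_width: 0.0266
finger_force: 43.2
```

Lateral force is now small, and the contact height of 0.040 matches the settled pose. I'll unload, open, rise straight up and look.

```bash

python3 -m creep '[[[0,0,-0.0025,0],[0,0,0,0]]]'
python3 -m creep '[[[0,0,0,0],[0,0,0,0],[0,0,0,0],[0,0,0,0],[0,0,0,0],[0,0,0,0],[0,0,0,0]]]' 0
python3 -m creep '[[[0,0,-0.02,0],[0,0,-0.04,0],[0,0,-0.05,0],[0,0,-0.05,0],[0,0,0,0]]]'
python3 - <<'E'
from dk import *
p=np.load("p.npy");b=np.ascontiguousarray(vision.camera("scene")[:,:,::-1])
v=cv2.resize(b[125:225,290:390],(500,500),interpolation=cv2.INTER_CUBIC)
cv2.imwrite("pics/g4.png",v)
E
```

```text
time_s: 11.98
eef_pos: [0.5322, 0.2369, 0.0402]
tool_rot: [-3.141, 0.0, -2.677]
ft_force: [0.0, -0.8, 3.3]
grip_width: 0.0262
finger_force: 40.3
time_s: 12.85
eef_pos: [0.5319, 0.2371, 0.0403]
tool_rot: [3.141, 0.0, -2.677]
ft_force: [0.0, -0.1, 1.0]
grip_width: 0.0852
finger_force: 0.0
time_s: 13.48
eef_pos: [0.5341, 0.2374, 0.2057]
tool_rot: [3.14, 0.008, -2.677]
ft_force: [0.2, 0.6, -0.4]
grip_width: 0.0856
finger_force: 0.0
```

View pics/g4.png

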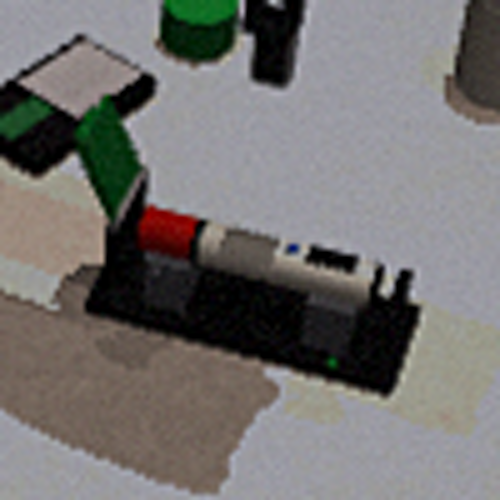

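The pen lies level in both saddles with a gap at each end, and the cover is still open, its edge at (95,105). Next I close the fingers, go over and behind the cover, and swing it shut along its arc.

```bash

python3 -m creep '[[[0.02,0,0,0],[0.044,0,0,0],[0.044,0,0,0],[0.044,0,0,0],[0,0,0,0],[0,0,0,0]]]' 255 40
python3 d.py 0.3964 0.1684 0.112 -2.677
python3 -m creep '[[[0,0,0.04,0],[0,0,0.04,0],[0,0,0.0135,0],[0,0,0,0],[0,0,0,0]]]'
python3 d.py 0.4428 0.1917 0.116 -2.677
```

```text
time_s: 14.28
eef_pos: [0.3961, 0.1691, 0.2003]
tool_rot: [3.141, 0.0, -2.676]
ft_force: [0.4, 0.3, -0.3]
grip_width: -0.0001
finger_force: 0.0
before spin [ 0.0001 -0.0008  0.0883] after spin [ 0.0001 -0.0008  0.0883] spin 0.03 [ 3.141  0.    -2.676] [0.3961 0.1691 0.2003] 14.275 q7 1.44 -9.057986977835424e-05 0.0 [ 0.4  0.3 -0.3]
time_s: 14.9
eef_pos: [0.397, 0.1693, 0.1079]
tool_rot: [3.142, 0.001, -2.677]
ft_force: [0.6, -0.3, 0.4]
grip_width: -0.0001
finger_force: 0.0
before spin [-0.051  -0.0005 -0.008 ] after spin [-0.051  -0.0005 -0.0081] spin 0.0 [ 3.142e+00  1.000e-03 -2.677e+00] [0.397  0.1693 0.1079] 14.9 q7 1.53 -0.00014968358073370538 0.0 [ 0.6 -0.3  0.4]
```

```bash

python3 -m creep '[[[-0.017,0,-0.002,0],[-0.016,0,-0.002,0],[-0.01,0,-0.002,0],[-0.009,0,-0.002,0],[0,0,0,0]]]'
python3 -m creep '[[[-0.008,0,0.001,0],[-0.008,0,0.002,0],[-0.008,0,0.005,0],[-0.007,0,0.005,0],[0,0,0,0]]]'
python3 -m creep '[[[-0.005,0,0.007,0],[-0.005,0,0.007,0],[-0.002,0,0.006,0],[-0.002,0,0.004,0],[0,0,0,0],[0,0,0,0]]]'
python3 d.py 0.483 0.212 0.073 -2.677
python3 - <<'E'
from dk import *
b=vision.camera("scene")[:,:,::-1]
v=cv2.resize(b[125:225,290:390],(500,500),interpolation=cv2.INTER_CUBIC)
cv2.imwrite("pics/g5.png",v)
E
```

```text
time_s: 15.52
eef_pos: [0.4431, 0.1924, 0.1151]
tool_rot: [-3.141, 0.001, -2.677]
ft_force: [0.4, -0.9, 0.2]
grip_width: 0.0003
finger_force: 0.0
time_s: 16.15
eef_pos: [0.4705, 0.206, 0.1012]
tool_rot: [-3.141, -0.001, -2.677]
ft_force: [-0.1, 0.0, -0.4]
grip_width: 0.0003
finger_force: 0.0
time_s: 16.9
eef_pos: [0.4828, 0.2123, 0.0779]
tool_rot: [3.141, 0.0, -2.677]
ft_force: [-0.8, 0.7, 0.2]
grip_width: 0.0001
finger_force: 0.0
before spin [-0.     -0.0004  0.0049] after spin [-0.     -0.0004  0.0049] spin 0.0 [ 3.141  0.    -2.677] [0.4828 0.2123 0.0779] 16.9 q7 1.75 5.041527771760275e-05 0.0 [-0.8  0.7  0.2]
```

View pics/g5.png

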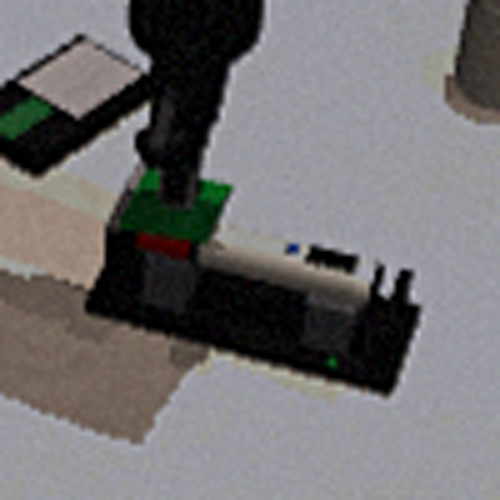

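The cover has come over the cap with the finger on top of it, and it is nearly level. Now I press it down to its stop.

```bash

python3 -m creep '[[[-0.003,0,0.002,0],[0,0,0.002,0],[0,0,0.001,0],[0,0,0,0]]]'
python3 -m creep '[[[0,0,0.002,0],[0,0,0,0]]]'
python3 -m creep '[[[0,0,0.002,0],[0,0,0,0]]]'

```

```text
time_s: 17.45
eef_pos: [0.4856, 0.2138, 0.0731]
tool_rot: [3.141, 0.0, -2.677]
ft_force: [-0.2, -0.3, 5.2]
grip_width: -0.0001
finger_force: 2.1
time_s: 17.7
eef_pos: [0.4858, 0.2139, 0.0725]
tool_rot: [3.14, 0.0, -2.677]
ft_force: [-8.0, -3.2, 26.4]
grip_width: 0.0001
finger_force: 13.0
time_s: 17.95
eef_pos: [0.4858, 0.2139, 0.072]
tool_rot: [3.139, 0.0, -2.677]
ft_force: [-18.2, -6.4, 48.4]
grip_width: 0.0
finger_force: 23.6
```

It reached a firm stop at z = 0.0725, which is the shut height. I'll rise clear and check.

```bash

python3 -m creep '[[[0,0,-0.005,0],[0,0,-0.03,0],[0,0,-0.06,0],[0,0,-0.06,0],[0,0,-0.02,0],[0,0,0,0],[0,0,0,0]]]'
python3 - <<'E'
from dk import *
p=np.load("p.npy")-[.0009,-.0018,0]
b=np.ascontiguousarray(vision.camera("scene")[:,:,::-1])
v=cv2.resize(b[125:225,290:390],(400,400),interpolation=cv2.INTER_CUBIC)
cv2.imwrite("pics/g6.png",np.hstack([v,draw("scene",b,p,0.0,(290,125),100,100,4)]))
E
```

```text
time_s: 18.82
eef_pos: [0.4849, 0.2135, 0.2425]
tool_rot: [-3.141, -0.002, -2.677]
ft_force: [-0.9, 0.4, -1.0]
grip_width: 0.0
finger_force: 0.0
```

View pics/g6.png

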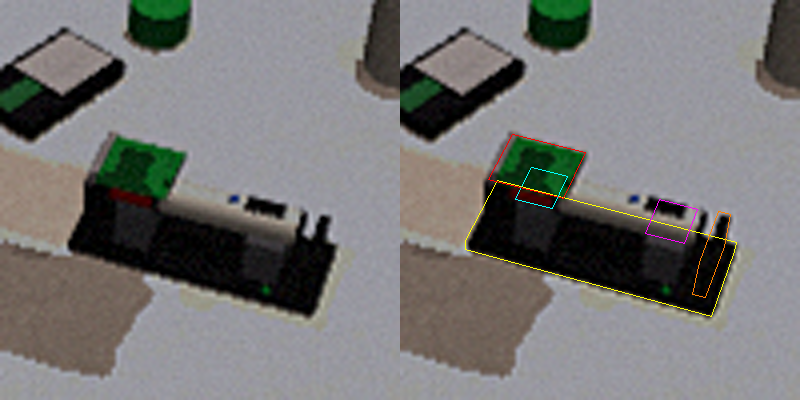

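The cover matches its fully shut outline over the red cap, at about (140,165). The pen is seated in both saddles and the robot is clear, so I'm handing the job in.

```bash
python3 -c "
from workcell import ticket; print(ticket.finish_job())"
```

```text
the job is handed in; nothing more can be done
None
```

The pH pen is settled in both saddles of the dock with its red cap at the hinge end, and the green cover is fully shut over the cap; I handed the job in at about 19 s, with the robot touching nothing.

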